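Pack the last two tins into the patio carton

ROBOT

A 6-joint arm with a two-finger parallel gripper is mounted at the origin on the work surface. World frame = base frame: x ahead of the robot, y to its left, z up, the work surface at z = 0. Lengths are in m, angles in rad, forces in N, time in s.
With the tool pointing down it reaches from about 0.275 to 0.725 m from the base axis. Payload 5.6 kg.
Tool frame: the origin (TCP) lies at the very end of the fingers, on their centre line; the grasp point (between the pads) lies 19 mm behind it; z points along the fingers, y is the direction in which the jaws open and shut (so a half turn about z gives the same grasp; the last joint's range is limited). The gripper opens to 85 mm and grips with 20 to 120 N. Pads are 22 mm wide; open, the fingers measure 114 mm over their backs; the gripper's body (76 mm by 85 mm) begins 54 mm behind the grasp point. The pads swing forward as they close: fully open they stand 13 mm farther back than shut.
Start: joints at [1.613, 0.255, 0.108, 0, -1.424, -0.285], TCP at [0.132, 0.534, 0.231] pointing down, gripper open.
Joint ranges: [-2.95, 2.95], [-1.21, 1.97], [-1.09, 1.5], [-2.87, 1.71], [-2.94, -0.07], [-3.05, 3.05]. Speed limits (rad/s): [2.57, 2.57, 3.14, 3.14, 3.14, 3.14].

INTERFACE

Orientations are given as a rotation vector (axis times angle).
In Python, from bench import env, viewer, ticket gives the robot as it stands.
- The arm moves only by the tool apply_moves, never from a script. Its argument "steps" is a list of rows, each an object with "dr": the turn, a rotation vector about the tool's x, y, z in degrees, a list of three; "offset": the shift along the tool's x, y, z in m, a list of three; "gripper": the finger opening in m, from 0 to 0.0854. In form: [{"dr": [wx, wy, wz], "offset": [tx, ty, tz], "gripper": gripper}, ...]. A call has exactly 10 rows; each row shifts and turns the pose as measured when the row begins, along the tool's axes as they then stand; what a row does not reach is not made up. A row lasts 1/8 s, in which the tool goes at most 62.5 mm and 10.7 degrees, less where a joint would pass 70% of its speed; a pose out of reach is approached as far as the arm can. A call is refused whole if a number of a shift passes 0.0625 or a number of a turn 10.7, either way. A call with a gripper value outside its range is refused whole. The fingers move at their own pace and stop on an object; "squeeze" is the grip in N (left out, the last holds). Time passes only in rows, so rows that do not move let the fingers close, or fill a call up. It gives the time, the measured TCP pose, the force and the opening at its end, in the units of the state.
- env.observe(): the state, without advancing time (a new reading comes with each control period).
- viewer.read_camera(name): name is "side" or "top" or "wrist"; returns a dict with "image" (420x560x3 uint8, red, green, blue), "K" (3x3 intrinsics, pixels), "R" (3x3) and "t" (3): a world point X has camera coordinates R X + t. Camera axes: x right, y down, z forward; pixel columns grow to the right and rows downward; lengths in m; the calibration is good to about 2 mm. A picture is of the moment at which its call begins. There is no depth.
- ticket.close_job(): hands the job in, once; it reports no verdict.
Trained networks look in a picture, given as the dict that the camera call returned (one of the last four; its "shot" number tells which), for a name from the list of things; names that differ only in an ending like _2 or _b are one class to them, and where a whole thing is asked for, a point or a joint stands for the part that bears it (a point fixed in the world has none). Each returns a list of dicts, best first, with "p" (0 to 1); they miss things now and then, are a little off and sometimes report something else, mostly with a low value. They report only what shows in the picture. A call takes as long as a camera call. They do not tell look-alikes from the thing itself.
- viewer.trace(picture, target): "mask" (420x560 bool, what is visible of it) and "rect" ([left, top, right, bottom] in pixels, round what is visible of it).
- viewer.tip_of(picture, target): "pixel" ([column, row] in pixels: a listed point, or the origin of a listed thing).
The state is a dict: "clock": time; "q": joint angles; "qd": joint speeds; "effort": joint torques, N m; "position": TCP position; "eef_rot": TCP orientation; "force": force on the tool from outside, world axes, zero at the start; "moment": the same for the moment, N m; "finger_gap": opening from 0.0 (shut) to 1.0 (fully open).
Only numpy, scipy, OpenCV 4.12 (cv2) and the standard library are available. Lean on these libraries where they do the work, as an engineer would, in place of code of your own. Each camera call takes 0.05 s, during which the arm holds its last target.

TASK

Finish packing the open cardboard carton, which already has a white tin wedged in one end: put the long red tin and the short green tin into its empty part so that both stand upright and flat on its floor, next to each other. Let go of them, keep the carton flat on the counter, and leave the yellow tin where it stands.

Things in the scene. Friction and masses are not known exactly. Their poses are not given: they have to be found in the camera images.
- carton: Open brown carton, loose, 0.8 kg, outside 90 (x) by 275 (y) by 45 high (z) mm, walls and floor 5. Origin: centre of underside, z up. A white tin, top 70 above the counter, is fixed in its -y end. Empty part inside: x -40 to 40, y -72 to +132 mm; the red and green tins fit there only one after the other along y, in either order, long sides along the carton's y.
- red_tin: Red lidded rectangular tin with a pale paper band, loose, about 0.25 kg, 56 (its x) by 100 (its y) by 90 high (z) mm. Origin: centre of its underside; z up. Starts upright on the counter. Can be gripped from above across its 56 mm width; it is rigid.
- green_tin: Green lidded rectangular tin with a pale paper band, loose, about 0.18 kg, 56 (its x) by 66 (its y) by 80 high (z) mm. Origin: centre of its underside; z up. Starts upright on the counter. Can be gripped from above across its 56 mm width; it is rigid.
- yellow_tin: Yellow lidded tin with a pale band, a bystander, loose, 60 (its x) by 84 (its y) by 85 high (z) mm. Origin: centre of its underside, z up. It stands near the other two tins and does not belong in the carton. A white jug (170 tall), a glass canister (140 tall) and a small timer stand farther out at the edges.
There are look-alikes about, which are no part of the job. Of the things like the red_tin, leave any that is black or purple; of the rest the larger one is meant.

How it is judged:
By the outcome, as a careful person would: the job done as asked, in the order asked, and still so for the second after the job is handed in, with the robot touching nothing.
It also fails if it takes over 61 s, if anything falls off the work surface, if the arm or the gripper's body presses on something with over 40 N, if the wrist force passes 120 N, or if a joint passes its speed limit or range.

## Working session

There is one attempt and no reset: what is moved stays moved. The work goes in short steps, Python scripts to look and compute and a tool call to move; the robot and the scene stay as the last step left them, time stands still between calls to the robot, and variables do not carry over. Pictures are saved under pics/ and viewed, and the job is handed in when it is done.

Besides the shell and the picture viewer there is one more tool, called by a JSON object that holds its "name" and its "arguments". apply_moves: Moves the arm, as the interface text tells. Its arguments: {"type":"object","properties":{"steps":{"type":"array"},"squeeze":{"type":"number"}},"required":["steps"]}

```bash
mkdir -p pics; ls
cat > h.py <<'E'
import numpy as np, cv2, pickle
from bench import env, viewer, ticket
def shot(name, fn):
    p=viewer.read_camera(name); cv2.imwrite(f'pics/{fn}.png', p['image'][:,:,::-1]); pickle.dump(p,open(f'pics/{fn}.pkl','wb')); return p
def ray(p,uv,z):
    K,R,t=map(np.array,(p['K'],p['R'],p['t'])); d=R.T@np.linalg.inv(K)@np.array([uv[0],uv[1],1.]); c=-R.T@t
    return c+d*(z-c[2])/d[2]
def proj(p,X):
    c=np.array(p['R'])@np.array(X)+p['t']; c=np.array(p['K'])@c; return c[:2]/c[2]
E
python3 - <<'E'
from h import *
s=env.observe(); print(s['clock'],s['position'],s['eef_rot'],s['force'],s['finger_gap'])
for n in ('top','side','wrist'):
    p=shot(n,n+'0'); print(n,p.get('shot'),-np.array(p['R']).T@p['t'])
    for o in ('carton','red_tin','green_tin','yellow_tin'):
        for r in viewer.trace(p,o)[:4]: print(o,'trace',round(r['p'],2),r['rect'])
        for r in viewer.tip_of(p,o)[:4]: print(o,'tip',round(r['p'],2),np.round(r['pixel'],1), np.round(ray(p,r['pixel'],0),3))
E
```

```text
pics
0.0 [0.13206075 0.53339415 0.23037595] [ 3.11653989e+00 -3.80302965e-01 -2.21304386e-04] [-0.25455097  0.1550717  -0.20625457] 0.9960008163843874
top 1 [0.53055564 0.089647   1.05299915]
carton trace 0.94 [344.7, 211.9, 471.0, 293.4]
carton tip 0.55 [401.7 254.8] [ 0.487 -0.204  0.   ]
carton tip 0.32 [252.1 185.9] [0.659 0.146 0.   ]
red_tin trace 0.92 [219.6, 110.7, 254.7, 155.6]
red_tin trace 0.69 [293.7, 130.8, 325.2, 179.4]
red_tin trace 0.62 [274.5, 217.4, 302.5, 251.8]
red_tin trace 0.6 [225.4, 166.2, 276.7, 203.2]
red_tin tip 0.94 [239.4 138.8] [0.773 0.175 0.   ]
red_tin tip 0.93 [248.7 187.8] [0.654 0.154 0.   ]
red_tin tip 0.87 [309.4 158.6] [0.721 0.008 0.   ]
red_tin tip 0.72 [292.1 234.7] [0.54  0.054 0.   ]
green_tin trace 0.82 [227.9, 261.4, 260.3, 291.3]
green_tin trace 0.7 [342.7, 212.2, 471.4, 293.5]
green_tin tip 0.62 [244.9 274.1] [0.45  0.167 0.   ]
yellow_tin trace 0.57 [130.5, 221.7, 178.0, 256.7]
yellow_tin tip 0.64 [159.7 242. ] [0.53  0.368 0.   ]
side 2 [0.31054248 0.85041323 0.63788734]
carton trace 0.95 [338.8, 112.1, 394.5, 195.1]
carton tip 0.56 [362.1 165.5] [ 0.489 -0.198  0.   ]
red_tin trace 0.72 [208.3, 182.1, 268.8, 256.0]
red_tin trace 0.69 [291.8, 189.8, 330.8, 230.8]
red_tin trace 0.67 [316.5, 220.9, 359.9, 277.7]
red_tin trace 0.66 [208.0, 147.1, 260.2, 194.6]
red_tin tip 0.78 [307.9 223.9] [0.539 0.062 0.   ]
red_tin tip 0.75 [237.8 234.5] [0.655 0.143 0.   ]
red_tin tip 0.6 [174.5 230.5] [0.775 0.177 0.   ]
red_tin tip 0.57 [234.1 193.6] [0.72  0.019 0.   ]
green_tin trace 0.85 [318.2, 221.5, 358.0, 279.5]
green_tin tip 0.76 [334.2 268.8] [0.454 0.169 0.   ]
yellow_tin tip 0.61 [246.7 338.9] [0.537 0.371 0.   ]
wrist 3 [0.20155678 0.51754215 0.37330053]
```

View pics/top0.png

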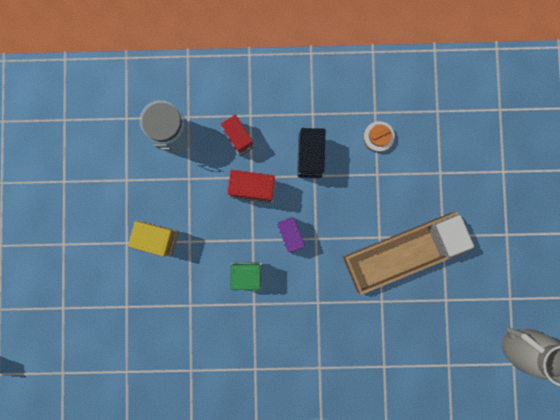

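View pics/side0.png

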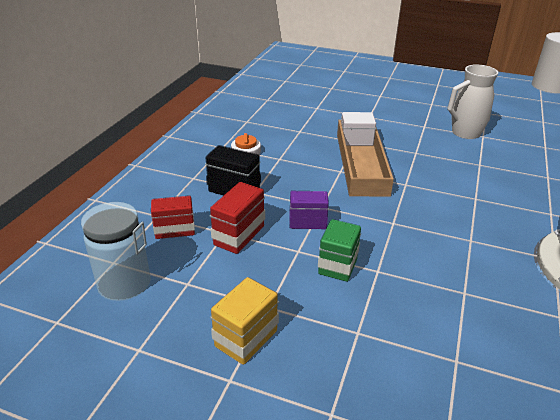

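```bash
cat >> h.py <<'E'
from scipy.optimize import minimize
DIM={'red_tin':(.056,.1,.09),'green_tin':(.056,.066,.08),'yellow_tin':(.06,.084,.085)}
def box(x0,x1,y0,y1,z0,z1): return np.array([[a,b,c] for a in(x0,x1) for b in(y0,y1) for c in(z0,z1)])
def parts(o):
    if o=='carton': return [box(-.045,.045,-.1375,.1375,0,.045),box(-.038,.038,-.1325,-.074,0,.07)]
    a,b,c=DIM[o]; return [box(-a/2,a/2,-b/2,b/2,0,c)]
def corners(P,pose):
    x,y,w=pose; c,s=np.cos(w),np.sin(w); return P@np.array([[c,s,0],[-s,c,0],[0,0,1]])+[x,y,0]
def sil(p,o,pose,S=4):
    m=np.zeros((420*S//1,560*S),np.uint8) if False else np.zeros((420,560),np.uint8)
    for P in parts(o):
        uv=np.array([proj(p,X) for X in corners(P,pose)])
        h=cv2.convexHull(uv.astype(np.float32))[:,0]
        cv2.fillConvexPoly(m,np.round(h*16).astype(np.int32),255,cv2.LINE_AA,4)
    return m/255.
def iou(a,b): return np.minimum(a,b).sum()/np.maximum(a,b).sum()
def fit(obs,o,x0):
    f=lambda v:-sum(iou(sil(p,o,(v[0],v[1],v[2])),m) for p,m in obs)
    best=None
    for w in np.atleast_1d(x0[2]):
        s0=np.array([[x0[0],x0[1],w]]*4)+np.array([[0,0,0],[.012,0,0],[0,.012,0],[0,0,.15]])
        r=minimize(f,s0[0],method='Nelder-Mead',options=dict(initial_simplex=s0,xatol=1e-4,fatol=1e-4))
        if best is None or r.fun<best.fun: best=r
    return best.x,[iou(sil(p,o,best.x),m) for p,m in obs]
E
python3 - <<'E'
from h import *
init={'red_tin':(.655,.148,np.radians([90,80,100])),'green_tin':(.452,.168,np.radians([0,90])),'yellow_tin':(.533,.37,np.radians([70,90,110])),'carton':(.488,-.2,np.radians([90+25,90-25,90-25+180]))}
ps=[shot('top','top1'),shot('side','side1')]
for o,x0 in init.items():
    obs=[];single=[]
    for p in ps:
        uv=proj(p,[x0[0],x0[1],.03])
        c=[r for r in viewer.trace(p,o) if np.hypot(*(np.array([(r['rect'][0]+r['rect'][2])/2,(r['rect'][1]+r['rect'][3])/2])-uv))<25]
        if c: obs.append((p,c[0]['mask'].astype(float)))
    print(o,len(obs),fit(obs,o,x0),[np.round(fit([q],o,x0)[0],3) for q in obs])
# colour masks
    hsv=[cv2.cvtColor(p['image'],cv2.COLOR_RGB2HSV) for p in ps]
E
```

```text
red_tin 2 (array([0.65157786, 0.14465287, 3.03070629]), [np.float64(0.8914604139924297), np.float64(0.9262856417379874)]) [array([0.651, 0.145, 2.996]), array([0.655, 0.145, 2.089])]
green_tin 2 (array([0.45014252, 0.16178817, 0.04644538]), [np.float64(0.8854288587395526), np.float64(0.9115948003602309)]) [array([0.451, 0.162, 0.037]), array([0.451, 0.16 , 0.053])]
yellow_tin 2 (array([0.53810381, 0.37034015, 1.7989212 ]), [np.float64(0.6768280766645853), np.float64(0.8108356799657203)]) [array([0.539, 0.371, 2.906]), array([0.538, 0.37 , 1.797])]
carton 2 (array([ 0.4942116 , -0.20769331,  0.35928425]), [np.float64(0.950489417253011), np.float64(0.9165179124377965)]) [array([ 0.494, -0.209,  3.507]), array([ 0.496, -0.216,  0.353])]
```

```bash
cat >> h.py <<'E'
def overlay(p,poses,fn,crop=None,S=4):
    x0,y0,x1,y1=crop or (0,0,560,420)
    im=cv2.resize(p['image'][y0:y1,x0:x1,::-1],None,fx=S,fy=S,interpolation=cv2.INTER_CUBIC)
    for o,ps in poses:
        for P in parts(o):
            C=corners(P,ps); uv=np.array([(proj(p,X)-[x0,y0]+.5)*S for X in C])
            for i in range(8):
                for b in(1,2,4):
                    j=i^b
                    if j>i: cv2.line(im,tuple(int(v) for v in uv[i]),tuple(int(v) for v in uv[j]),(255,255,0),1,cv2.LINE_AA)
    cv2.imwrite(f'pics/{fn}.png',im)
E
python3 - <<'E'
from h import *
ps=[pickle.load(open(f'pics/{n}1.pkl','rb')) for n in('top','side')]
po=[('red_tin',(.6516,.1447,-.111)),('green_tin',(.4501,.1618,.046)),('carton',(.4942,-.2077,.359)),('yellow_tin',(.538,.370,-.2))]
overlay(ps[0],po,'ov_top',(210,120,410,270),4)
overlay(ps[0],po,'ov_top2',(330,190,490,310),5)
overlay(ps[1],po,'ov_side',(200,100,400,250),4)
E
```

```text
(no output)
```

View pics/ov_top.png

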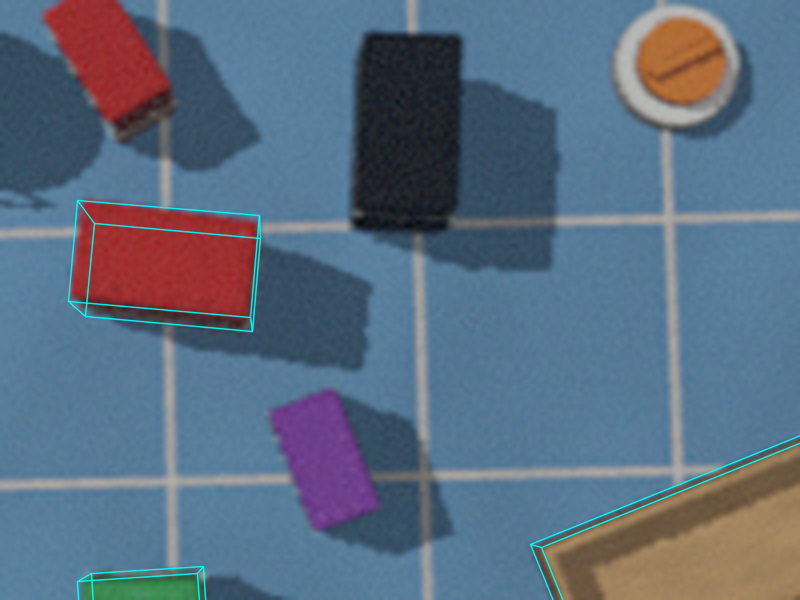

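View pics/ov_top2.png

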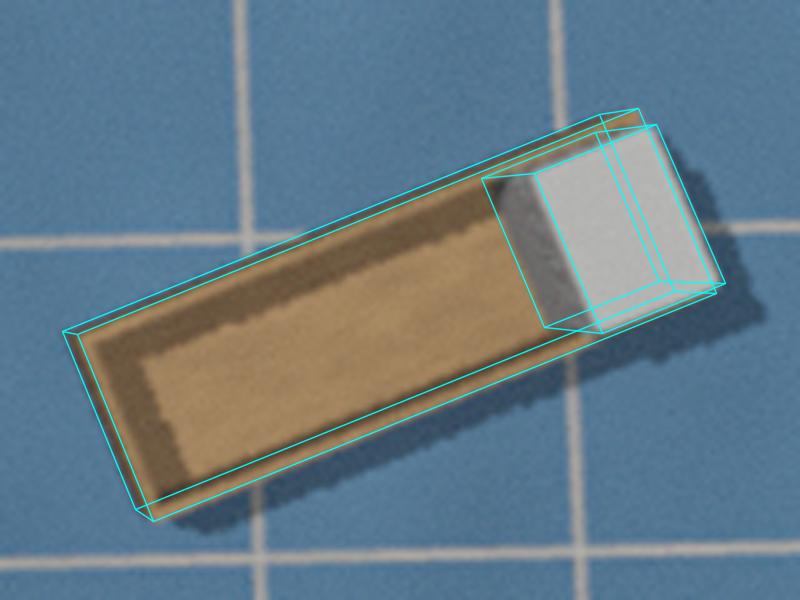

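View pics/ov_side.png

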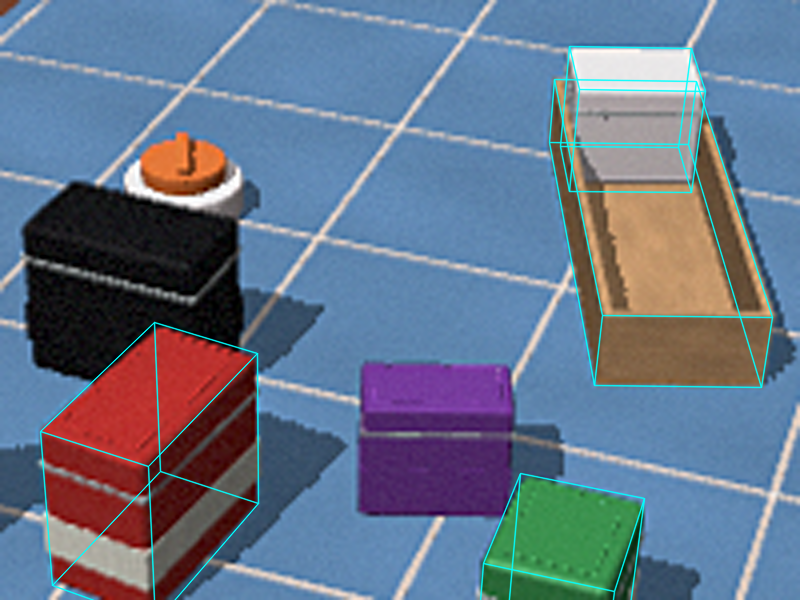

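```bash
cat >> h.py <<'E'
from scipy.spatial.transform import Rotation as Ro
def cur():
    s=env.observe(); R=Ro.from_rotvec(s['eef_rot']); m=R.as_matrix()
    return s,np.array(s['position']),R,np.degrees(np.arctan2(m[1,0],m[0,0]))
def down(yaw): return Ro.from_euler('z',yaw,degrees=True)*Ro.from_rotvec([np.pi,0,0])
def plan(tgt,yaw,n=10,dec=3):
    """tgt xyz, yaw deg of tool x in the world; prints n equal rows"""
    s,P,R,y0=cur(); dy=(yaw-y0+180)%360-180
    print('t',s['clock'],'pos',P.round(4),'yaw',round(y0,2),'tilt',np.degrees(np.arccos(-R.as_matrix()[2,2])).round(2),'F',np.round(s['force'],1),'gap',round(s['finger_gap'],3))
    for k in range(n):
        T=P+(np.array(tgt)-P)/(n-k)*1.0; 
        Rn=down(y0+dy*(k+1)/n)
        off=R.inv().apply(T-P).round(dec); dr=np.degrees((R.inv()*Rn).as_rotvec()).round(1)
        print('{"dr":',[float(v)+0 for v in dr],', "offset":',[float(v)+0 for v in off],'}')
        P=P+R.apply(off); R=R*Ro.from_rotvec(np.radians(dr))
    print('end',P.round(4))
E
python3 - <<'E'
from h import *
plan((.652,.1447,.20),-96.4,20)
E
```

```text
t 1.85 pos [0.1322 0.5339 0.2313] yaw -13.91 tilt 0.0 F [-0.3 -0.2  0.2] gap 1.004
{"dr": [0.0, 0.0, 4.1] , "offset": [0.03, 0.013, 0.002] }
{"dr": [0.0, 0.0, 4.1] , "offset": [0.031, 0.01, 0.002] }
{"dr": [0.0, 0.0, 4.2] , "offset": [0.031, 0.008, 0.002] }
{"dr": [0.0, 0.0, 4.1] , "offset": [0.032, 0.006, 0.001] }
{"dr": [0.0, 0.0, 4.1] , "offset": [0.032, 0.004, 0.002] }
{"dr": [0.0, 0.0, 4.1] , "offset": [0.032, 0.001, 0.001] }
{"dr": [0.0, 0.0, 4.2] , "offset": [0.033, -0.001, 0.002] }
{"dr": [0.0, 0.0, 4.1] , "offset": [0.032, -0.003, 0.001] }
{"dr": [0.0, 0.0, 4.1] , "offset": [0.032, -0.006, 0.002] }
{"dr": [0.0, 0.0, 4.1] , "offset": [0.032, -0.008, 0.001] }
{"dr": [0.0, 0.0, 4.2] , "offset": [0.031, -0.01, 0.002] }
{"dr": [0.0, 0.0, 4.1] , "offset": [0.03, -0.012, 0.001] }
{"dr": [0.0, 0.0, 4.1] , "offset": [0.029, -0.015, 0.002] }
{"dr": [0.0, 0.0, 4.1] , "offset": [0.028, -0.017, 0.001] }
{"dr": [0.0, 0.0, 4.2] , "offset": [0.027, -0.018, 0.002] }
{"dr": [0.0, 0.0, 4.1] , "offset": [0.025, -0.02, 0.001] }
{"dr": [0.0, 0.0, 4.1] , "offset": [0.024, -0.022, 0.002] }
{"dr": [0.0, 0.0, 4.1] , "offset": [0.022, -0.024, 0.001] }
{"dr": [0.0, 0.0, 4.2] , "offset": [0.02, -0.025, 0.002] }
{"dr": [0.0, 0.0, 4.1] , "offset": [0.018, -0.027, 0.001] }
end [0.6516 0.1446 0.2003]
```

{"name": "apply_moves", "arguments": {"steps": [{"dr":[0,0,4.1],"offset":[0.03,0.013,0.002],"gripper":0.085},{"dr":[0,0,4.1],"offset":[0.031,0.01,0.002],"gripper":0.085},{"dr":[0,0,4.1],"offset":[0.031,0.008,0.002],"gripper":0.085},{"dr":[0,0,4.1],"offset":[0.032,0.006,0.001],"gripper":0.085},{"dr":[0,0,4.1],"offset":[0.032,0.004,0.002],"gripper":0.085},{"dr":[0,0,4.1],"offset":[0.032,0.001,0.001],"gripper":0.085},{"dr":[0,0,4.1],"offset":[0.033,-0.001,0.002],"gripper":0.085},{"dr":[0,0,4.1],"offset":[0.032,-0.003,0.001],"gripper":0.085},{"dr":[0,0,4.1],"offset":[0.032,-0.006,0.002],"gripper":0.085},{"dr":[0,0,4.1],"offset":[0.032,-0.008,0.001],"gripper":0.085}], "squeeze": 40}}

```text
clock: 3.1
position: [0.3972, 0.3326, 0.2151]
eef_rot: [-2.773, 1.474, -0.0]
force: [-0.3, -0.1, 0.0]
finger_gap: 0.997
```

Run:
```python
from h import *
plan((.652,.1447,.18),-96.4,10)
```

```text
t 3.1 pos [0.3972 0.3326 0.2151] yaw -55.99 tilt 0.09 F [-0.3 -0.1  0. ] gap 0.997
{"dr": [-0.1, 0.0, 4.0] , "offset": [0.03, -0.011, 0.004] }
{"dr": [0.0, 0.0, 4.1] , "offset": [0.029, -0.013, 0.003] }
{"dr": [0.0, 0.0, 4.0] , "offset": [0.028, -0.015, 0.003] }
{"dr": [0.0, 0.0, 4.1] , "offset": [0.027, -0.016, 0.004] }
{"dr": [0.0, 0.0, 4.0] , "offset": [0.026, -0.018, 0.003] }
{"dr": [0.0, 0.0, 4.0] , "offset": [0.024, -0.02, 0.004] }
{"dr": [0.0, 0.0, 4.1] , "offset": [0.023, -0.022, 0.003] }
{"dr": [0.0, 0.0, 4.0] , "offset": [0.021, -0.024, 0.004] }
{"dr": [0.0, 0.0, 4.1] , "offset": [0.02, -0.025, 0.003] }
{"dr": [0.0, 0.0, 4.0] , "offset": [0.017, -0.026, 0.004] }
end [0.6521 0.1451 0.1798]
```

{"name": "apply_moves", "arguments": {"steps": [{"dr":[-0.1,0,4.0],"offset":[0.03,-0.011,0.004],"gripper":0.085},{"dr":[0,0,4.1],"offset":[0.029,-0.013,0.003],"gripper":0.085},{"dr":[0,0,4.0],"offset":[0.028,-0.015,0.003],"gripper":0.085},{"dr":[0,0,4.1],"offset":[0.027,-0.016,0.004],"gripper":0.085},{"dr":[0,0,4.0],"offset":[0.026,-0.018,0.003],"gripper":0.085},{"dr":[0,0,4.0],"offset":[0.024,-0.02,0.004],"gripper":0.085},{"dr":[0,0,4.1],"offset":[0.023,-0.022,0.003],"gripper":0.085},{"dr":[0,0,4.0],"offset":[0.021,-0.024,0.004],"gripper":0.085},{"dr":[0,0,4.1],"offset":[0.02,-0.025,0.003],"gripper":0.085},{"dr":[0,0,4.0],"offset":[0.017,-0.026,0.004],"gripper":0.085}]}}

```text
clock: 4.35
position: [0.6587, 0.1353, 0.1791]
eef_rot: [-2.065, 2.366, 0.001]
force: [0.3, 0.1, 0.3]
finger_gap: 0.995
```

Run:
```python
from h import *
plan((.652,.1447,.055),-96.4,8)
p=shot('wrist','w2')
for r in viewer.trace(p,'red_tin')[:4]: print(r['p'],r['rect'])
overlay(p,[('red_tin',(.6516,.1447,-.111))],'ov_w2',None,1)
```

```text
t 4.35 pos [0.6587 0.1353 0.1791] yaw -97.76 tilt 0.09 F [0.3 0.1 0.3] gap 0.995
{"dr": [0.0, 0.1, -0.2] , "offset": [-0.001, 0.001, 0.016] }
{"dr": [0.0, 0.0, -0.1] , "offset": [-0.001, 0.001, 0.015] }
{"dr": [0.0, 0.0, -0.2] , "offset": [-0.001, 0.001, 0.016] }
{"dr": [0.0, 0.0, -0.2] , "offset": [-0.001, 0.001, 0.015] }
{"dr": [0.0, 0.0, -0.2] , "offset": [-0.001, 0.001, 0.016] }
{"dr": [0.0, 0.0, -0.1] , "offset": [-0.001, 0.001, 0.015] }
{"dr": [0.0, 0.0, -0.2] , "offset": [-0.001, 0.001, 0.016] }
{"dr": [0.0, 0.0, -0.2] , "offset": [-0.001, 0.001, 0.015] }
end [0.6518 0.1443 0.0551]
0.93 [247.7, 137.7, 340.4, 296.1]
0.81 [82.0, 207.2, 204.5, 303.0]
0.73 [364.1, 11.1, 508.2, 126.1]
0.63 [41.7, 0.0, 237.8, 82.7]
```

View pics/ov_w2.png

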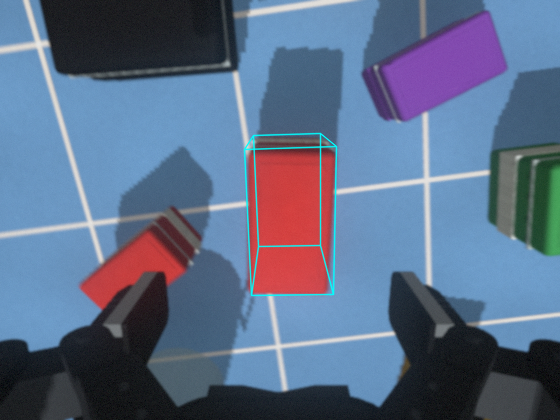

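{"name": "apply_moves", "arguments": {"steps": [{"dr":[0,0.1,-0.7],"offset":[-0.004,0.003,0.008],"gripper":0.085},{"dr":[0,0,-0.7],"offset":[-0.004,0.003,0.015],"gripper":0.085},{"dr":[0,0,0],"offset":[-0.001,0,0.016],"gripper":0.085},{"dr":[0,0,0],"offset":[0,0,0.016],"gripper":0.085},{"dr":[0,0,0],"offset":[0,0,0.016],"gripper":0.085},{"dr":[0,0,0],"offset":[0,0,0.016],"gripper":0.085},{"dr":[0,0,0],"offset":[0,0,0.015],"gripper":0.085},{"dr":[0,0,0],"offset":[0,0,0.01],"gripper":0.085},{"dr":[0,0,0],"offset":[0,0,0.005],"gripper":0.085},{"dr":[0,0,0],"offset":[0,0,0],"gripper":0.085}]}}

```text
clock: 5.7
position: [0.6469, 0.1504, 0.0518]
eef_rot: [2.107, -2.323, -0.005]
force: [0.3, -0.1, 1.1]
finger_gap: 0.996
```

Run:
```python
from h import *
plan((.652,.1447,.055),-96.4,1)
p=shot('wrist','w3')
overlay(p,[('red_tin',(.6516,.1447,-.111))],'ov_w3',None,1)
```

```text
t 5.7 pos [0.6469 0.1504 0.0518] yaw -95.59 tilt 0.33 F [ 0.3 -0.1  1.1] gap 0.996
{"dr": [0.3, -0.1, 0.8] , "offset": [0.005, -0.006, -0.003] }
end [0.6524 0.1449 0.0547]
```

View pics/ov_w3.png

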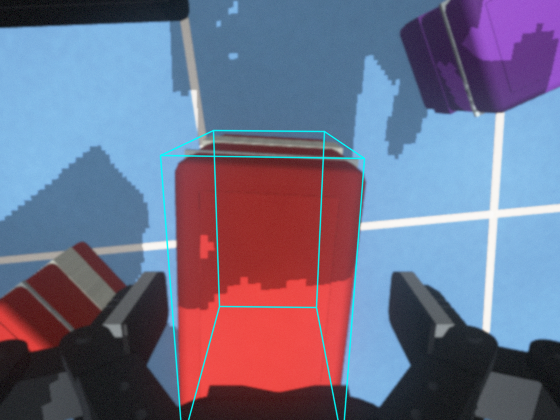

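{"name": "apply_moves", "arguments": {"steps": [{"dr":[0.3,-0.1,0.6],"offset":[0.004,-0.004,-0.002],"gripper":0.085},{"dr":[0,0,0],"offset":[0,0,0],"gripper":0.085},{"dr":[0,0,0],"offset":[0,0,0],"gripper":0.05},{"dr":[0,0,0],"offset":[0,0,0],"gripper":0.05},{"dr":[0,0,0],"offset":[0,0,0],"gripper":0.05},{"dr":[0,0,0],"offset":[0,0,0],"gripper":0.05},{"dr":[0,0,0],"offset":[0,0,0],"gripper":0.05},{"dr":[0,0,0],"offset":[0,0,0],"gripper":0.05},{"dr":[0,0,0],"offset":[0,0,0],"gripper":0.05},{"dr":[0,0,0],"offset":[0,0,0],"gripper":0.05}], "squeeze": 50}}

```text
clock: 7.0
position: [0.6522, 0.1457, 0.0563]
eef_rot: [-2.094, 2.337, -0.003]
force: [-1.0, -0.3, -0.1]
finger_gap: 0.653
```

Run:
```python
from h import *
plan((.652,.1447,.19),-96.4,1)
p=shot('wrist','w4')
cv2.imwrite('pics/w4.png',p['image'][:,:,::-1])
```

```text
t 7.0 pos [0.6522 0.1457 0.0563] yaw -96.26 tilt 0.24 F [-1.  -0.3 -0.1] gap 0.653
{"dr": [-0.2, 0.1, 0.1] , "offset": [0.001, 0.0, -0.134] }
end [0.6516 0.1445 0.1903]
```

View pics/w4.png

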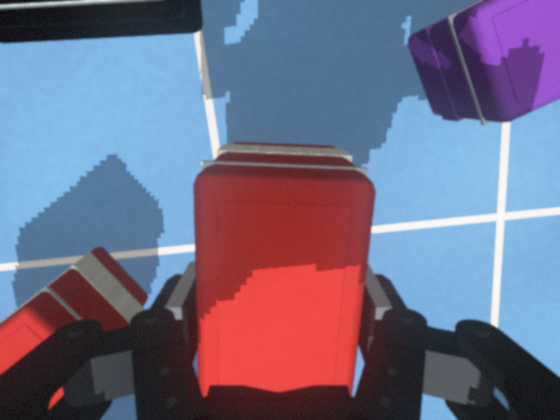

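{"name": "apply_moves", "arguments": {"steps": [{"dr":[0,0,0],"offset":[0,0,-0.006],"gripper":0.05},{"dr":[0,0,0],"offset":[0,0,-0.015],"gripper":0.05},{"dr":[0,0,0],"offset":[0,0,-0.02],"gripper":0.05},{"dr":[0,0,0],"offset":[0,0,-0.02],"gripper":0.05},{"dr":[0,0,0],"offset":[0,0,-0.02],"gripper":0.05},{"dr":[0,0,0],"offset":[0,0,-0.02],"gripper":0.05},{"dr":[0,0,0],"offset":[0,0,-0.015],"gripper":0.05},{"dr":[0,0,0],"offset":[0,0,-0.01],"gripper":0.05},{"dr":[0,0,0],"offset":[0,0,0],"gripper":0.05},{"dr":[0,0,0],"offset":[0,0,0],"gripper":0.05}]}}

```text
clock: 8.3
position: [0.6501, 0.1457, 0.1889]
eef_rot: [-2.096, 2.339, 0.002]
force: [-0.1, 0.8, -3.9]
finger_gap: 0.651
```

```bash
cat >> h.py <<'E'
CP=(.4942,-.2077,.359)
def incart(yc,xc=0):
    x,y,w=CP; return np.array([x+xc*np.cos(w)-yc*np.sin(w), y+xc*np.sin(w)+yc*np.cos(w)])
E
python3 - <<'E'
from h import *
g=incart(-.015)
plan((*g,.19),np.degrees(CP[2])-90,16)
E
```

```text
t 8.3 pos [0.6501 0.1457 0.1889] yaw -96.26 tilt 0.09 F [-0.1  0.8 -3.9] gap 0.651
{"dr": [0.0, 0.1, -1.7] , "offset": [0.024, 0.007, 0.0] }
{"dr": [0.0, 0.0, -1.7] , "offset": [0.024, 0.008, 0.0] }
{"dr": [0.0, 0.0, -1.6] , "offset": [0.023, 0.008, 0.0] }
{"dr": [0.0, 0.0, -1.7] , "offset": [0.023, 0.009, 0.0] }
{"dr": [0.0, 0.0, -1.7] , "offset": [0.023, 0.01, 0.0] }
{"dr": [0.0, 0.0, -1.7] , "offset": [0.023, 0.01, 0.0] }
{"dr": [0.0, 0.0, -1.6] , "offset": [0.022, 0.011, 0.0] }
{"dr": [0.0, 0.0, -1.7] , "offset": [0.022, 0.011, 0.0] }
{"dr": [0.0, 0.0, -1.7] , "offset": [0.022, 0.012, 0.0] }
{"dr": [0.0, 0.0, -1.7] , "offset": [0.021, 0.013, 0.0] }
{"dr": [0.0, 0.0, -1.6] , "offset": [0.021, 0.013, 0.0] }
{"dr": [0.0, 0.0, -1.7] , "offset": [0.02, 0.014, 0.0] }
{"dr": [0.0, 0.0, -1.7] , "offset": [0.02, 0.015, 0.0] }
{"dr": [0.0, 0.0, -1.7] , "offset": [0.02, 0.015, 0.0] }
{"dr": [0.0, 0.0, -1.7] , "offset": [0.019, 0.016, -0.001] }
{"dr": [0.0, 0.0, -1.6] , "offset": [0.019, 0.016, 0.0] }
end [ 0.5    -0.2221  0.1899]
```

{"name": "apply_moves", "arguments": {"steps": [{"dr":[0,0,-1.7],"offset":[0.014,0.004,0],"gripper":0.05},{"dr":[0,0,-1.7],"offset":[0.024,0.008,0],"gripper":0.05},{"dr":[0,0,-1.7],"offset":[0.023,0.008,0],"gripper":0.05},{"dr":[0,0,-1.7],"offset":[0.023,0.009,0],"gripper":0.05},{"dr":[0,0,-1.7],"offset":[0.023,0.01,0],"gripper":0.05},{"dr":[0,0,-1.7],"offset":[0.023,0.01,0],"gripper":0.05},{"dr":[0,0,-1.7],"offset":[0.022,0.011,0],"gripper":0.05},{"dr":[0,0,-1.7],"offset":[0.022,0.011,0],"gripper":0.05},{"dr":[0,0,-1.7],"offset":[0.022,0.012,0],"gripper":0.05},{"dr":[0,0,-1.7],"offset":[0.021,0.013,0],"gripper":0.05}]}}

```text
clock: 9.55
position: [0.5542, -0.0807, 0.1793]
eef_rot: [2.422, -1.982, -0.02]
force: [0.4, -0.2, -2.9]
finger_gap: 0.655
```

Run:
```python
from h import *
g=incart(-.015)
plan((*g,.18),np.degrees(CP[2])-90,7)
```

```text
t 9.55 pos [ 0.5542 -0.0807  0.1793] yaw -78.57 tilt 0.99 F [ 0.4 -0.2 -2.9] gap 0.655
{"dr": [1.0, 0.1, -1.3] , "offset": [0.018, 0.012, 0.0] }
{"dr": [0.0, 0.0, -1.3] , "offset": [0.018, 0.012, 0.0] }
{"dr": [0.0, 0.0, -1.3] , "offset": [0.018, 0.012, 0.0] }
{"dr": [0.0, 0.0, -1.3] , "offset": [0.017, 0.013, 0.0] }
{"dr": [0.0, 0.0, -1.3] , "offset": [0.017, 0.013, 0.0] }
{"dr": [0.0, 0.0, -1.3] , "offset": [0.017, 0.014, 0.0] }
{"dr": [0.0, 0.0, -1.3] , "offset": [0.016, 0.014, -0.001] }
end [ 0.4993 -0.2213  0.1804]
```

{"name": "apply_moves", "arguments": {"steps": [{"dr":[1,0.1,-1.3],"offset":[0.018,0.012,0],"gripper":0.05},{"dr":[0,0,-1.3],"offset":[0.018,0.012,0],"gripper":0.05},{"dr":[0,0,-1.3],"offset":[0.018,0.012,0],"gripper":0.05},{"dr":[0,0,-1.3],"offset":[0.017,0.013,0],"gripper":0.05},{"dr":[0,0,-1.3],"offset":[0.017,0.013,0],"gripper":0.05},{"dr":[0,0,-1.3],"offset":[0.013,0.01,0],"gripper":0.05},{"dr":[0,0,-1],"offset":[0.007,0.006,0],"gripper":0.05},{"dr":[0,0,0],"offset":[0.003,0.003,0],"gripper":0.05},{"dr":[0,0,0],"offset":[0,0,0],"gripper":0.05},{"dr":[0,0,0],"offset":[0,0,0],"gripper":0.05}]}}

```text
clock: 10.8
position: [0.4989, -0.2132, 0.1735]
eef_rot: [2.577, -1.791, -0.016]
force: [0.3, -0.4, -3.0]
finger_gap: 0.648
```

Run:
```python
from h import *
g=incart(-.015)
plan((*g,.18),np.degrees(CP[2])-90,1)
for n in('top','side','wrist'): shot(n,n+'5')
```

```text
t 10.8 pos [ 0.4989 -0.2132  0.1735] yaw -69.6 tilt 0.63 F [ 0.3 -0.4 -3. ] gap 0.648
{"dr": [0.5, 0.4, -0.2] , "offset": [0.008, 0.003, -0.007] }
end [ 0.499  -0.2217  0.1804]
```

View pics/side5.png

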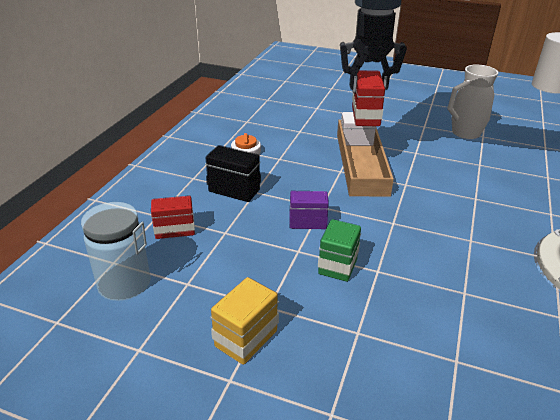

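View pics/wrist5.png

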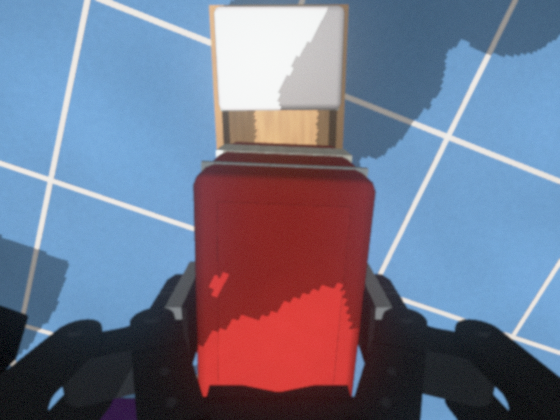

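View pics/top5.png

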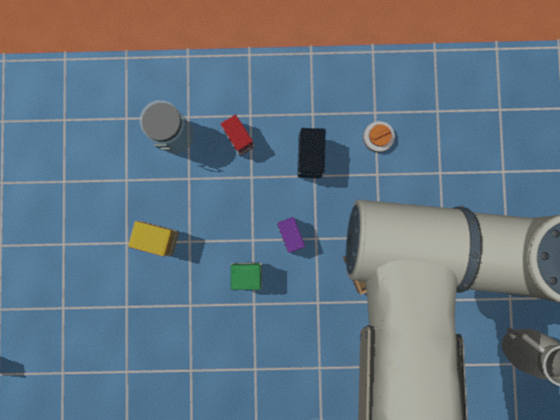

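Run:
```python
from h import *
p=pickle.load(open('pics/wrist5.pkl','rb')); s,P,R,y=cur(); m=R.as_matrix()
im=p['image'][:,:,::-1].copy()
for d,col in((-.003,(255,255,0)),(0.0,(0,255,0)),(.003,(255,0,255))):
    pts=[]
    for yy in(-.028,.028):
        for z in(.0563,.0563-.09):
            q=proj(p,P+m@np.array([d+.05,yy,z])); pts.append(q)
    print(d,np.round(pts,0).tolist())
# carton overlay
overlay(p,[('carton',CP)],'ov_w5',None,1)
```

```text
-0.003 [[225.0, 146.0], [184.0, 183.0], [333.0, 146.0], [375.0, 182.0]]
0.0 [[225.0, 140.0], [183.0, 172.0], [333.0, 140.0], [376.0, 172.0]]
0.003 [[225.0, 134.0], [182.0, 162.0], [333.0, 134.0], [376.0, 162.0]]
```

View pics/ov_w5.png

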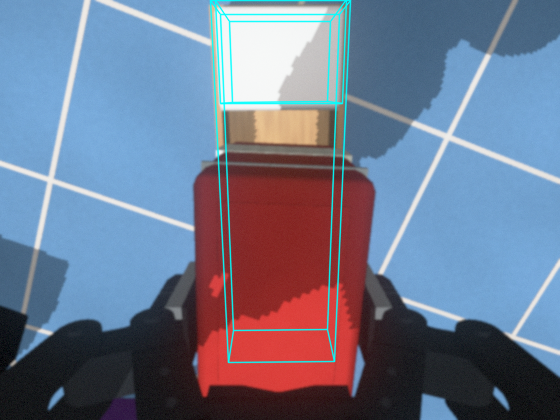

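{"name": "apply_moves", "arguments": {"steps": [{"dr":[0.5,0.4,-0.2],"offset":[0.004,0.0005,0],"gripper":0.05},{"dr":[0,0,0],"offset":[0.003,0.0005,0.006],"gripper":0.05},{"dr":[0,0,0],"offset":[0,0,0.012],"gripper":0.05},{"dr":[0,0,0],"offset":[0,0,0.014],"gripper":0.05},{"dr":[0,0,0],"offset":[0,0,0.013],"gripper":0.05},{"dr":[0,0,0],"offset":[0,0,0.006],"gripper":0.05},{"dr":[0,0,0],"offset":[0,0,0],"gripper":0.05},{"dr":[0,0,0],"offset":[0,0,0],"gripper":0.05},{"dr":[0,0,0],"offset":[0,0,0],"gripper":0.05},{"dr":[0,0,0],"offset":[0,0,0],"gripper":0.05}]}}

```text
clock: 12.2
position: [0.5007, -0.2203, 0.1186]
eef_rot: [2.583, -1.787, 0.001]
force: [-0.6, 0.4, -2.4]
finger_gap: 0.649
```

Run:
```python
from h import *
g=incart(-.016)
plan((*g,.061),np.degrees(CP[2])-90,1)
p=shot('wrist','w6'); shot('side','s6')
```

```text
t 12.2 pos [ 0.5007 -0.2203  0.1186] yaw -69.34 tilt 0.05 F [-0.6  0.4 -2.4] gap 0.649
{"dr": [0.0, -0.1, 0.1] , "offset": [0.002, 0.002, 0.058] }
end [ 0.4995 -0.223   0.0606]
```

View pics/w6.png

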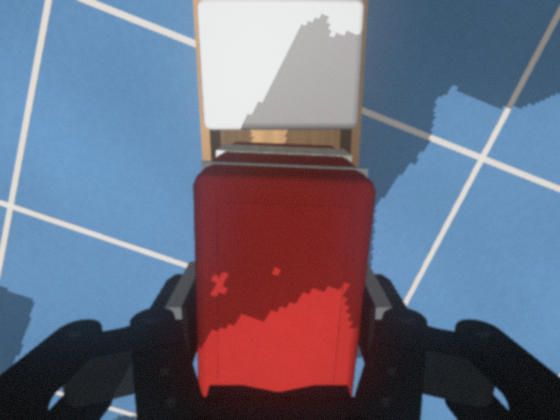

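View pics/s6.png

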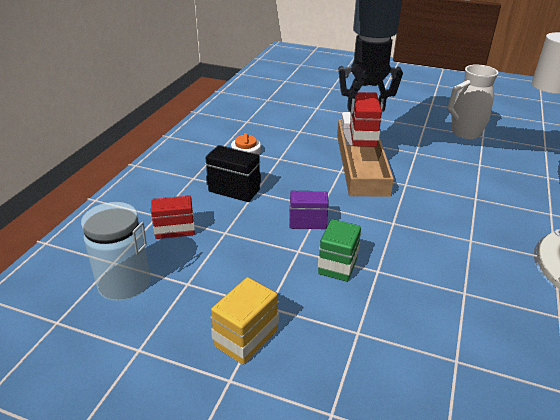

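{"name": "apply_moves", "arguments": {"steps": [{"dr":[0,0,0],"offset":[0.001,0,0.008],"gripper":0.05},{"dr":[0,0,0],"offset":[0.001,0,0.012],"gripper":0.05},{"dr":[0,0,0],"offset":[0,0,0.012],"gripper":0.05},{"dr":[0,0,0],"offset":[0,0,0.008],"gripper":0.05},{"dr":[0,0,0],"offset":[0,0,0.004],"gripper":0.05},{"dr":[0,0,0],"offset":[0,0,0.002],"gripper":0.05},{"dr":[0,0,0],"offset":[0,0,0.001],"gripper":0.05},{"dr":[0,0,0],"offset":[0,0,0.001],"gripper":0.05},{"dr":[0,0,0],"offset":[0,0,0],"gripper":0.05},{"dr":[0,0,0],"offset":[0,0,0],"gripper":0.05}]}}

```text
clock: 13.55
position: [0.5014, -0.2224, 0.0671]
eef_rot: [2.583, -1.787, 0.001]
force: [-0.1, -0.6, -2.4]
finger_gap: 0.654
```

Run:
```python
from h import *
g=incart(-.018)
plan((*g,.061),np.degrees(CP[2])-90,1)
p=shot('wrist','w7'); shot('side','s7')
```

```text
t 13.55 pos [ 0.5014 -0.2224  0.0671] yaw -69.34 tilt 0.05 F [-0.1 -0.6 -2.4] gap 0.654
{"dr": [0.0, -0.1, 0.1] , "offset": [0.002, 0.002, 0.006] }
end [ 0.5003 -0.225   0.0611]
```

View pics/w7.png

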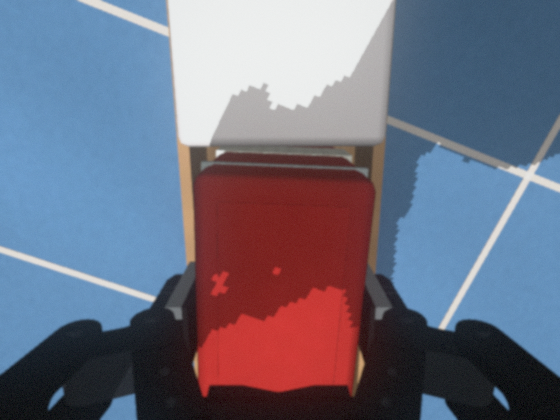

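View pics/s7.png

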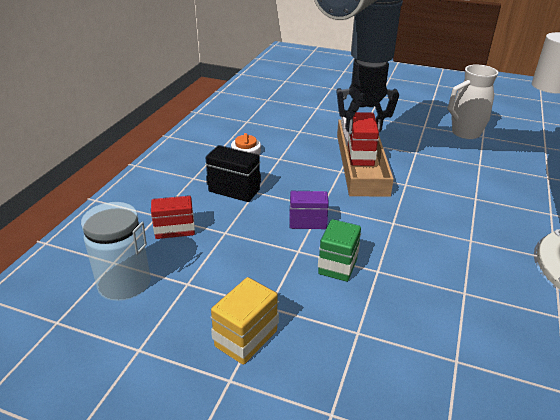

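Run:
```python
from h import *
p=pickle.load(open('pics/w7.pkl','rb'))
def tc(X): 
    d=X[:2]-np.array(CP[:2]); w=CP[2]; return np.round([d@[np.cos(w),np.sin(w)],d@[-np.sin(w),np.cos(w)]],4)
for uv,z in(((283,145),.07),((283,168),.0985),((283,163),.085),((283,152),.03),((196,200),.045),((378,200),.045),((180,200),.045),((386,200),.045)): print(uv,z,tc(ray(p,uv,z)))
s,P,R,y=cur(); print(tc(P))
```

```text
(283, 145) 0.07 [ 0.0002 -0.0706]
(283, 168) 0.0985 [ 0.0005 -0.0672]
(283, 163) 0.085 [ 0.0004 -0.0665]
(283, 152) 0.03 [-0.0003 -0.0627]
(196, 200) 0.045 [ 0.039  -0.0431]
(378, 200) 0.045 [-0.0429 -0.0432]
(180, 200) 0.045 [ 0.0462 -0.0431]
(386, 200) 0.045 [-0.0465 -0.0432]
[ 0.0016 -0.0163]
```

{"name": "apply_moves", "arguments": {"steps": [{"dr":[0,0,0],"offset":[0,0,0.002],"gripper":0.05},{"dr":[0,0,0],"offset":[0,0,0.002],"gripper":0.05},{"dr":[0,0,0],"offset":[0,0,0.0015],"gripper":0.05},{"dr":[0,0,0],"offset":[0,0,0],"gripper":0.05},{"dr":[0,0,0],"offset":[0,0,0],"gripper":0.05},{"dr":[0,0,0],"offset":[0,0,0],"gripper":0.05},{"dr":[0,0,0],"offset":[0,0,0],"gripper":0.05},{"dr":[0,0,0],"offset":[0,0,0],"gripper":0.05},{"dr":[0,0,0],"offset":[0,0,0],"gripper":0.05},{"dr":[0,0,0],"offset":[0,0,0],"gripper":0.05}]}}

```text
clock: 14.9
position: [0.5015, -0.2225, 0.0615]
eef_rot: [2.583, -1.787, 0.002]
force: [-0.0, 0.0, -2.1]
finger_gap: 0.652
```

{"name": "apply_moves", "arguments": {"steps": [{"dr":[0,0,0],"offset":[0,0,0.001],"gripper":0.05},{"dr":[0,0,0],"offset":[0,0,0.001],"gripper":0.05},{"dr":[0,0,0],"offset":[0,0,0],"gripper":0.05},{"dr":[0,0,0],"offset":[0,0,0],"gripper":0.085},{"dr":[0,0,0],"offset":[0,0,0],"gripper":0.085},{"dr":[0,0,0],"offset":[0,0,0],"gripper":0.085},{"dr":[0,0,0],"offset":[0,0,0],"gripper":0.085},{"dr":[0,0,0],"offset":[0,0,0],"gripper":0.085},{"dr":[0,0,0],"offset":[0,0,0],"gripper":0.085},{"dr":[0,0,0],"offset":[0,0,0],"gripper":0.085}]}}

```text
clock: 16.15
position: [0.5028, -0.2231, 0.0619]
eef_rot: [2.584, -1.786, 0.007]
force: [-0.2, 0.3, 0.5]
finger_gap: 0.993
```

Run:
```python
from h import *
plan((.5014,-.2224,.19),np.degrees(CP[2])-90,1)
p=shot('wrist','w8'); shot('side','s8')
a=cv2.imread('pics/s8.png')[80:230,300:440]; cv2.imwrite('pics/s8c.png',cv2.resize(a,None,fx=4,fy=4,interpolation=2))
```

```text
t 16.15 pos [ 0.5028 -0.2231  0.0619] yaw -69.29 tilt 0.27 F [-0.2  0.3  0.5] gap 0.993
{"dr": [-0.1, -0.2, 0.1] , "offset": [-0.001, 0.001, -0.128] }
end [ 0.501  -0.2222  0.1899]
```

View pics/s8c.png

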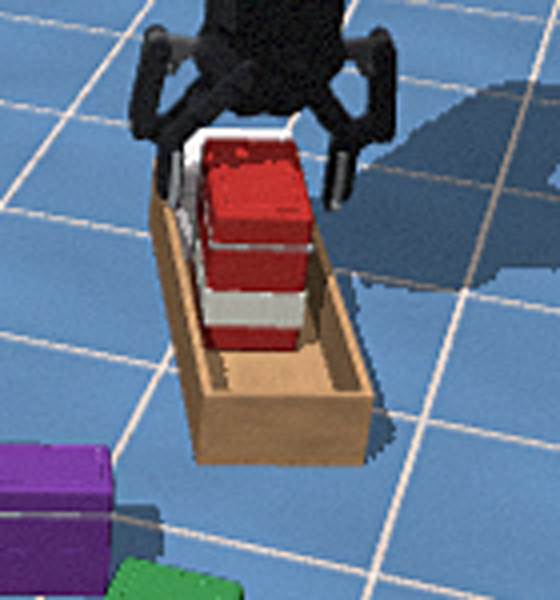

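View pics/w8.png

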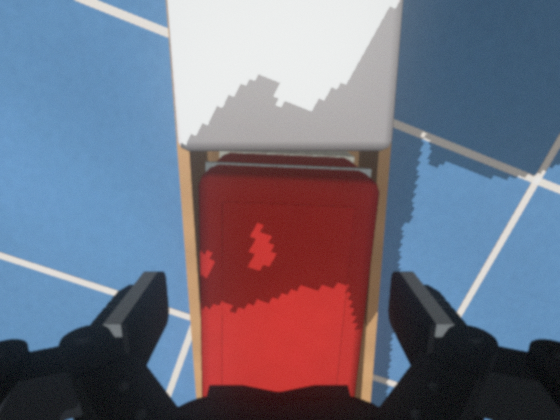

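{"name": "apply_moves", "arguments": {"steps": [{"dr":[0,0,0],"offset":[0,0,-0.006],"gripper":0.085},{"dr":[0,0,0],"offset":[0,0,-0.012],"gripper":0.085},{"dr":[0,0,0],"offset":[0,0,-0.02],"gripper":0.085},{"dr":[0,0,0],"offset":[0,0,-0.025],"gripper":0.085},{"dr":[0,0,0],"offset":[0,0,-0.025],"gripper":0.085},{"dr":[0,0,0],"offset":[0,0,-0.02],"gripper":0.085},{"dr":[0,0,0],"offset":[-0.01,0,-0.01],"gripper":0.085},{"dr":[0,0,1],"offset":[-0.02,0,0],"gripper":0.085},{"dr":[0,0,1],"offset":[-0.03,0,0],"gripper":0.085},{"dr":[0,0,1],"offset":[-0.03,0,0],"gripper":0.085}]}}

```text
clock: 17.5
position: [0.4709, -0.1359, 0.1888]
eef_rot: [-2.531, 1.857, -0.014]
force: [0.8, 0.0, -1.1]
finger_gap: 0.997
```

Run:
```python
from h import *
plan((.4501,.1618,.18),-87.4,9)
```

```text
t 17.5 pos [ 0.4709 -0.1359  0.1888] yaw -72.54 tilt 0.51 F [ 0.8  0.  -1.1] gap 0.997
{"dr": [-0.4, -0.3, 1.7] , "offset": [-0.032, -0.008, 0.001] }
{"dr": [0.0, 0.0, 1.6] , "offset": [-0.032, -0.007, 0.001] }
{"dr": [0.0, 0.0, 1.7] , "offset": [-0.033, -0.006, 0.001] }
{"dr": [0.0, 0.0, 1.6] , "offset": [-0.033, -0.005, 0.001] }
{"dr": [0.0, 0.0, 1.7] , "offset": [-0.033, -0.004, 0.001] }
{"dr": [0.0, 0.0, 1.6] , "offset": [-0.033, -0.003, 0.001] }
{"dr": [0.0, 0.0, 1.7] , "offset": [-0.033, -0.002, 0.001] }
{"dr": [0.0, 0.0, 1.6] , "offset": [-0.033, -0.001, 0.001] }
{"dr": [0.0, 0.0, 1.7] , "offset": [-0.033, 0.001, 0.001] }
end [0.4498 0.1614 0.1795]
```

{"name": "apply_moves", "arguments": {"steps": [{"dr":[-0.4,-0.3,1.7],"offset":[-0.032,-0.008,0.001],"gripper":0.085},{"dr":[0,0,1.7],"offset":[-0.032,-0.007,0.001],"gripper":0.085},{"dr":[0,0,1.7],"offset":[-0.033,-0.006,0.001],"gripper":0.085},{"dr":[0,0,1.7],"offset":[-0.033,-0.005,0.001],"gripper":0.085},{"dr":[0,0,1.7],"offset":[-0.033,-0.004,0.001],"gripper":0.085},{"dr":[0,0,1.7],"offset":[-0.033,-0.003,0.001],"gripper":0.085},{"dr":[0,0,1.7],"offset":[-0.033,-0.002,0.001],"gripper":0.085},{"dr":[0,0,1.6],"offset":[-0.028,-0.001,0.001],"gripper":0.085},{"dr":[0,0,1],"offset":[-0.018,0,0],"gripper":0.085},{"dr":[0,0,0],"offset":[-0.008,0,0],"gripper":0.085}]}}

```text
clock: 18.75
position: [0.4452, 0.1628, 0.1818]
eef_rot: [-2.273, 2.169, 0.003]
force: [0.4, -0.4, 1.0]
finger_gap: 0.998
```

Run:
```python
from h import *
GP=(.4501,.1618,.046)
p=shot('wrist','w9'); t=shot('top','t9'); sd=shot('side','s9')
overlay(p,[('green_tin',GP)],'ov_w9',None,1)
obs=[]
for q,n in((p,'w'),(sd,'s')):
    c=viewer.trace(q,'green_tin'); print(n,[(r['p'],r['rect']) for r in c[:3]])
    uv=proj(q,[GP[0],GP[1],.04]); c=[r for r in c if np.hypot((r['rect'][0]+r['rect'][2])/2-uv[0],(r['rect'][1]+r['rect'][3])/2-uv[1])<40]
    if c: obs.append((q,c[0]['mask'].astype(float)))
if obs: print(fit(obs,'green_tin',GP),[fit([o],'green_tin',GP)[0].round(4) for o in obs])
plan((.4501,.1618,.18),-87.4,1)
```

```text
w [(0.94, [231.0, 144.2, 314.7, 252.3])]
s [(0.98, [317.6, 219.4, 361.7, 277.7]), (0.53, [214.2, 277.9, 275.0, 362.4])]
(array([0.45024611, 0.16245117, 0.02445796]), [np.float64(0.9066907738920278), np.float64(0.9198678000756229)]) [array([ 0.4496,  0.1618, -0.008 ]), array([0.451 , 0.1584, 0.0324])]
t 19.0 pos [0.4458 0.1613 0.1818] yaw -87.41 tilt 0.11 F [-0.1 -0.3 -0.7] gap 0.999
{"dr": [0.1, 0.1, 0.0] , "offset": [0.0, -0.004, 0.002] }
end [0.4498 0.1615 0.1798]
```

View pics/ov_w9.png

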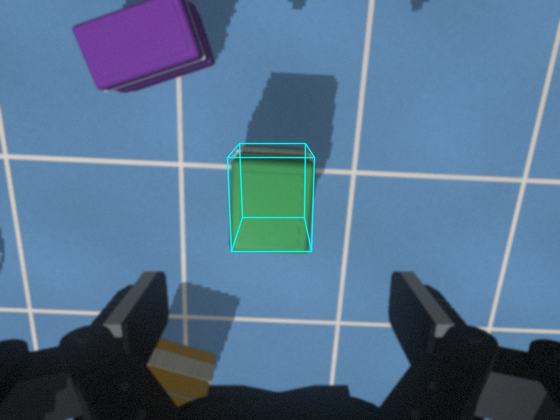

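View pics/t9.png

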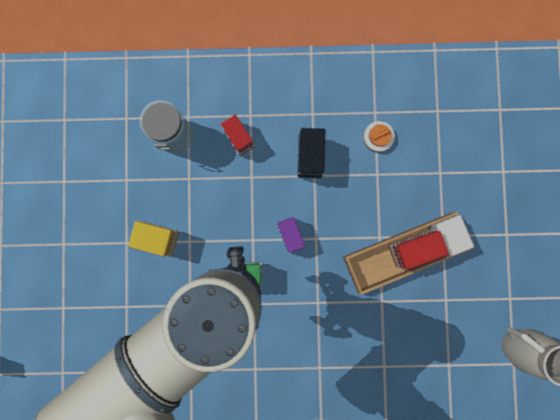

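{"name": "apply_moves", "arguments": {"steps": [{"dr":[0.1,0.1,0],"offset":[0,-0.003,0.008],"gripper":0.085},{"dr":[0,0,0],"offset":[0,0,0.016],"gripper":0.085},{"dr":[0,0,0],"offset":[0,0,0.018],"gripper":0.085},{"dr":[0,0,0],"offset":[0,0,0.02],"gripper":0.085},{"dr":[0,0,0],"offset":[0,0,0.02],"gripper":0.085},{"dr":[0,0,0],"offset":[0,0,0.017],"gripper":0.085},{"dr":[0,0,0],"offset":[0,0,0.012],"gripper":0.085},{"dr":[0,0,0],"offset":[0,0,0.006],"gripper":0.085},{"dr":[0,0,0],"offset":[0,0,0.002],"gripper":0.085},{"dr":[0,0,0],"offset":[0,0,0],"gripper":0.085}]}}

```text
clock: 20.25
position: [0.4501, 0.1571, 0.0566]
eef_rot: [2.264, -2.177, 0.002]
force: [0.2, -0.8, 0.4]
finger_gap: 0.996
```

Run:
```python
from h import *
plan((.4501,.162,.05),-88,1)
p=shot('wrist','w10')
```

```text
t 20.25 pos [0.4501 0.1571 0.0566] yaw -87.75 tilt 0.08 F [ 0.2 -0.8  0.4] gap 0.996
{"dr": [0.0, -0.1, 0.2] , "offset": [-0.005, 0.0, 0.007] }
end [0.4499 0.162  0.0496]
```

View pics/w10.png

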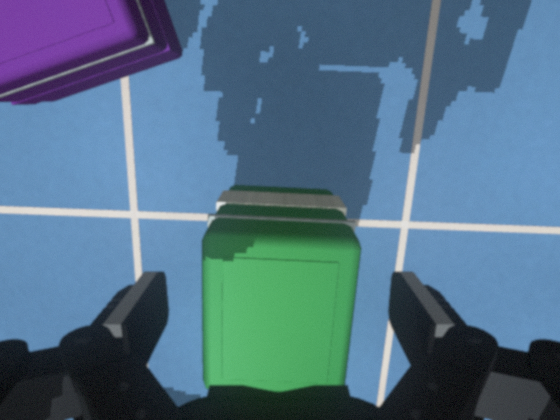

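{"name": "apply_moves", "arguments": {"steps": [{"dr":[0,0,0.2],"offset":[-0.002,0,0.003],"gripper":0.085},{"dr":[0,0,0],"offset":[-0.002,0,0.003],"gripper":0.085},{"dr":[0,0,0],"offset":[0,0,0],"gripper":0.085},{"dr":[0,0,0],"offset":[0,0,0],"gripper":0.05},{"dr":[0,0,0],"offset":[0,0,0],"gripper":0.05},{"dr":[0,0,0],"offset":[0,0,0],"gripper":0.05},{"dr":[0,0,0],"offset":[0,0,0],"gripper":0.05},{"dr":[0,0,0],"offset":[0,0,0],"gripper":0.05},{"dr":[0,0,0],"offset":[0,0,0],"gripper":0.05},{"dr":[0,0,0],"offset":[0,0,0],"gripper":0.05}]}}

```text
clock: 21.55
position: [0.4506, 0.1619, 0.0516]
eef_rot: [-2.26, 2.18, -0.003]
force: [-0.4, 1.0, -0.1]
finger_gap: 0.65
```

{"name": "apply_moves", "arguments": {"steps": [{"dr":[0,0,0],"offset":[0,0,0],"gripper":0.05},{"dr":[0,0,0],"offset":[0,0,-0.006],"gripper":0.05},{"dr":[0,0,0],"offset":[0,0,-0.015],"gripper":0.05},{"dr":[0,0,0],"offset":[0,0,-0.02],"gripper":0.05},{"dr":[0,0,0],"offset":[0,0,-0.02],"gripper":0.05},{"dr":[0,0,0],"offset":[0,0,-0.02],"gripper":0.05},{"dr":[0,0,0],"offset":[0,0,-0.02],"gripper":0.05},{"dr":[0,0,0],"offset":[0,0,-0.015],"gripper":0.05},{"dr":[0,0,0],"offset":[0,0,-0.008],"gripper":0.05},{"dr":[0,0,0],"offset":[0,0,0],"gripper":0.05}]}}

```text
clock: 22.8
position: [0.4477, 0.1607, 0.1788]
eef_rot: [2.257, -2.18, -0.002]
force: [-0.3, -0.6, -1.9]
finger_gap: 0.649
```

Run:
```python
from h import *
plan((*incart(.077),.18),np.degrees(CP[2])-90,10)
p=shot('wrist','w11')
overlay(p,[('red_tin',(.6516,.1447,-.111))],'x',None,1)
```

```text
t 22.8 pos [0.4477 0.1607 0.1788] yaw -88.01 tilt 0.24 F [-0.3 -0.6 -1.9] gap 0.649
{"dr": [0.2, -0.1, -1.9] , "offset": [0.03, -0.001, 0.0] }
{"dr": [0.0, 0.0, -1.8] , "offset": [0.03, 0.0, 0.0] }
{"dr": [0.0, 0.0, -1.9] , "offset": [0.03, 0.001, 0.0] }
{"dr": [0.0, 0.0, -1.8] , "offset": [0.029, 0.002, 0.0] }
{"dr": [0.0, 0.0, -1.9] , "offset": [0.03, 0.003, 0.0] }
{"dr": [0.0, 0.0, -1.8] , "offset": [0.029, 0.004, 0.0] }
{"dr": [0.0, 0.0, -1.9] , "offset": [0.029, 0.005, 0.0] }
{"dr": [0.0, 0.0, -1.9] , "offset": [0.029, 0.006, 0.0] }
{"dr": [0.0, 0.0, -1.8] , "offset": [0.029, 0.006, -0.001] }
{"dr": [0.0, 0.0, -1.9] , "offset": [0.029, 0.008, 0.0] }
end [ 0.4671 -0.1359  0.1799]
```

View pics/w11.png

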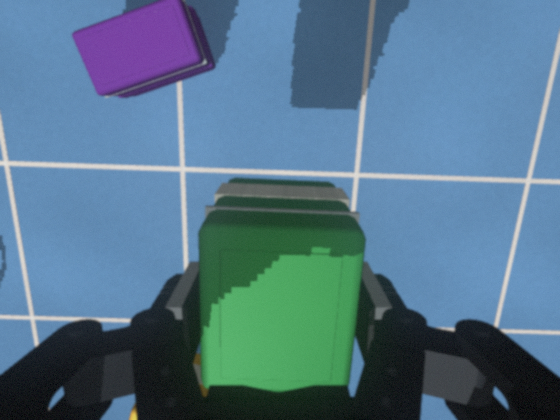

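{"name": "apply_moves", "arguments": {"steps": [{"dr":[0.2,-0.1,-1.9],"offset":[0.015,0,0],"gripper":0.05},{"dr":[0,0,-1.9],"offset":[0.03,0,0],"gripper":0.05},{"dr":[0,0,-1.9],"offset":[0.03,0.001,0],"gripper":0.05},{"dr":[0,0,-1.9],"offset":[0.03,0.002,0],"gripper":0.05},{"dr":[0,0,-1.9],"offset":[0.03,0.003,0],"gripper":0.05},{"dr":[0,0,-1.9],"offset":[0.03,0.004,0],"gripper":0.05},{"dr":[0,0,-1.9],"offset":[0.03,0.005,0],"gripper":0.05},{"dr":[0,0,-1.9],"offset":[0.028,0.006,0],"gripper":0.05},{"dr":[0,0,-1.8],"offset":[0.022,0.005,0],"gripper":0.05},{"dr":[0,0,-1],"offset":[0.015,0.003,0],"gripper":0.05}]}}

```text
clock: 24.1
position: [0.4619, -0.1089, 0.1695]
eef_rot: [2.574, -1.779, -0.02]
force: [1.0, 0.2, -2.6]
finger_gap: 0.65
```

```bash
cat >> h.py <<'E'
def tc(X,C=CP): 
    d=np.array(X)[:2]-np.array(C[:2]); w=C[2]; return np.round([d@[np.cos(w),np.sin(w)],d@[-np.sin(w),np.cos(w)]],4)
E
python3 - <<'E'
from h import *
plan((*incart(.077),.18),np.degrees(CP[2])-90,1)
p=shot('wrist','w12'); sd=shot('side','s12')
s,P,R,y=cur(); m=R.as_matrix(); print(tc(P))
for d in(-.003,0,.003): print(d,[proj(p,P+m@np.array([d+.033,0,z])).round(0).tolist() for z in(.0516,.0516-.08)])
c=[r for r in viewer.trace(sd,'carton')]
print([(r['p'],r['rect']) for r in c])
E
```

```text
t 24.1 pos [ 0.4619 -0.1089  0.1695] yaw -69.32 tilt 1.05 F [ 1.   0.2 -2.6] gap 0.65
{"dr": [1.0, 0.2, 0.1] , "offset": [0.027, 0.005, -0.011] }
end [ 0.467  -0.1359  0.1805]
[0.0044 0.1037]
-0.003 [[279.0, 179.0], [279.0, 231.0]]
0 [[279.0, 174.0], [279.0, 222.0]]
0.003 [[279.0, 168.0], [279.0, 213.0]]
[(0.92, [336.7, 112.9, 394.4, 195.2])]
```

View pics/w12.png

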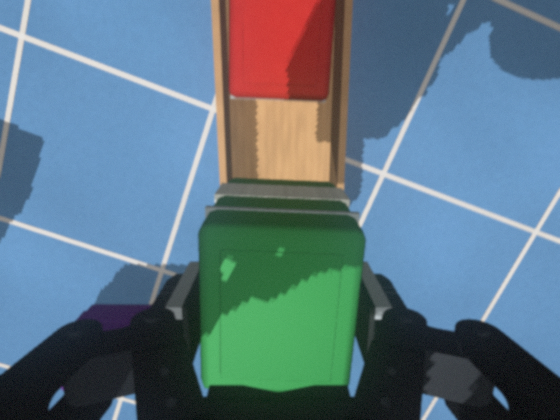

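View pics/s12.png

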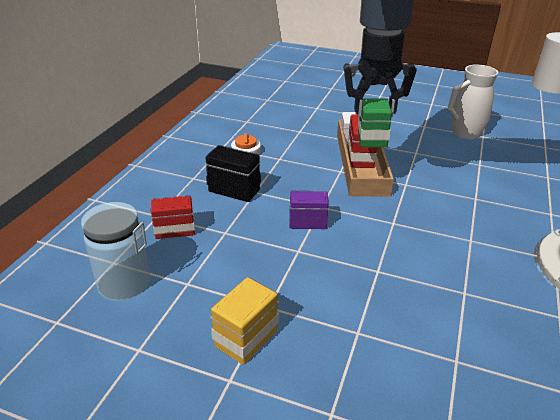

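{"name": "apply_moves", "arguments": {"steps": [{"dr":[0.8,0.2,0.1],"offset":[0.007,0.001,0],"gripper":0.05},{"dr":[0,0,0],"offset":[0.008,0.001,0],"gripper":0.05},{"dr":[0,0,0],"offset":[0.008,0,0],"gripper":0.05},{"dr":[0,0,0],"offset":[0.004,0,0],"gripper":0.05},{"dr":[0,0,0],"offset":[0,0,0],"gripper":0.05},{"dr":[0,0,0],"offset":[0,0,0.008],"gripper":0.05},{"dr":[0,0,0],"offset":[0,0,0.01],"gripper":0.05},{"dr":[0,0,0],"offset":[0,0,0.006],"gripper":0.05},{"dr":[0,0,0],"offset":[0,0,0],"gripper":0.05},{"dr":[0,0,0],"offset":[0,0,0],"gripper":0.05}]}}

```text
clock: 25.5
position: [0.4693, -0.1344, 0.1426]
eef_rot: [2.58, -1.787, -0.006]
force: [0.0, -0.3, -2.4]
finger_gap: 0.65
```

Run:
```python
from h import *
plan((*incart(.073),.0566),np.degrees(CP[2])-90,1)
p=shot('wrist','w13'); sd=shot('side','s13')
s,P,R,y=cur(); m=R.as_matrix(); print(tc(P))
for uv,z in(((280,100),.095),((280,120),.095),((280,140),.095)): print(uv,tc(ray(p,uv,z)))
overlay(p,[('carton',CP)],'ov_w13',None,1)
```

```text
t 25.5 pos [ 0.4693 -0.1344  0.1426] yaw -69.43 tilt 0.29 F [ 0.  -0.3 -2.4] gap 0.65
{"dr": [0.3, 0.1, 0.0] , "offset": [0.004, 0.002, 0.086] }
end [ 0.4684 -0.1389  0.0566]
[0.0025 0.0774]
(280, 100) [0.0017 0.0075]
(280, 120) [0.0017 0.0169]
(280, 140) [0.0016 0.0266]
```

View pics/ov_w13.png

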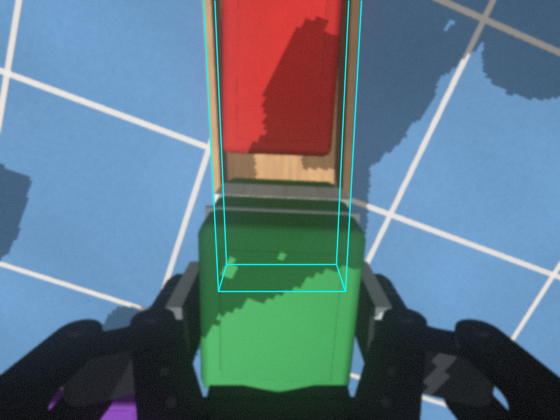

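{"name": "apply_moves", "arguments": {"steps": [{"dr":[0.3,0.1,0],"offset":[0.0015,0.0005,0.005],"gripper":0.05},{"dr":[0,0,0],"offset":[0.0015,0.0005,0.01],"gripper":0.05},{"dr":[0,0,0],"offset":[0,0,0.014],"gripper":0.05},{"dr":[0,0,0],"offset":[0,0,0.014],"gripper":0.05},{"dr":[0,0,0],"offset":[0,0,0.014],"gripper":0.05},{"dr":[0,0,0],"offset":[0,0,0.009],"gripper":0.05},{"dr":[0,0,0],"offset":[0,0,0.005],"gripper":0.05},{"dr":[0,0,0],"offset":[0,0,0.002],"gripper":0.05},{"dr":[0,0,0],"offset":[0,0,0],"gripper":0.05},{"dr":[0,0,0],"offset":[0,0,0],"gripper":0.05}]}}

```text
clock: 26.85
position: [0.4691, -0.1379, 0.0642]
eef_rot: [2.582, -1.79, 0.001]
force: [0.3, 0.3, -1.8]
finger_gap: 0.649
```

Run:
```python
from h import *
plan((*incart(.073),.0566),np.degrees(CP[2])-90,1)
p=shot('wrist','w14'); sd=shot('side','s14')
s,P,R,y=cur(); print(tc(P))
a=cv2.imread('pics/s14.png')[60:230,300:440]; cv2.imwrite('pics/s14c.png',cv2.resize(a,None,fx=3.5,fy=3.5,interpolation=2))
```

```text
t 26.85 pos [ 0.4691 -0.1379  0.0642] yaw -69.45 tilt 0.03 F [ 0.3  0.3 -1.8] gap 0.649
{"dr": [0.0, 0.0, 0.0] , "offset": [0.001, 0.001, 0.008] }
end [ 0.4685 -0.1392  0.0562]
[0.0009 0.0742]
```

View pics/w14.png

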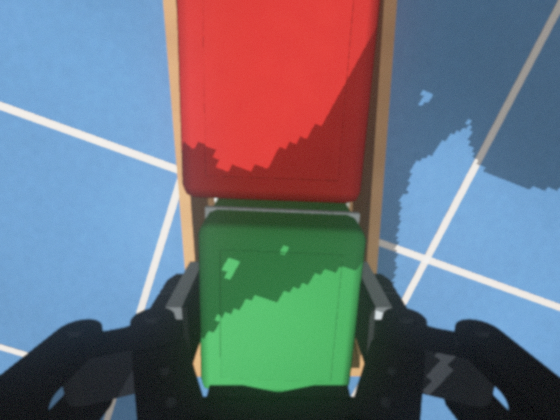

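View pics/s14c.png

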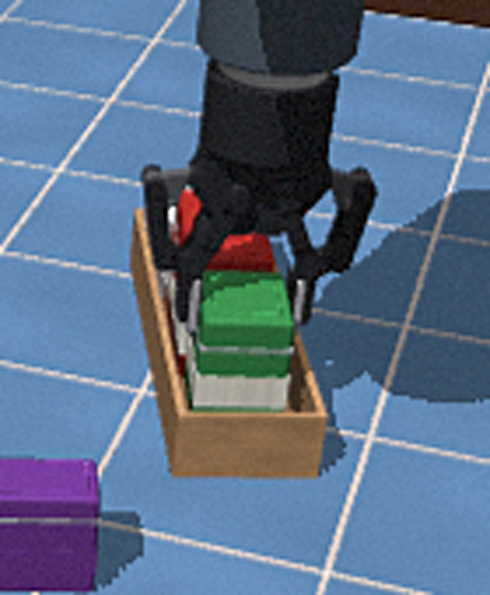

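{"name": "apply_moves", "arguments": {"steps": [{"dr":[0,0,0],"offset":[0,0,0.002],"gripper":0.05},{"dr":[0,0,0],"offset":[0,0,0.002],"gripper":0.05},{"dr":[0,0,0],"offset":[0,0,0.002],"gripper":0.05},{"dr":[0,0,0],"offset":[0,0,0.001],"gripper":0.05},{"dr":[0,0,0],"offset":[0,0,0],"gripper":0.05},{"dr":[0,0,0],"offset":[0,0,0],"gripper":0.05},{"dr":[0,0,0],"offset":[0,0,0],"gripper":0.05},{"dr":[0,0,0],"offset":[0,0,0],"gripper":0.05},{"dr":[0,0,0],"offset":[0,0,0],"gripper":0.05},{"dr":[0,0,0],"offset":[0,0,0],"gripper":0.05}]}}

```text
clock: 28.2
position: [0.4693, -0.1379, 0.057]
eef_rot: [-2.582, 1.79, -0.002]
force: [0.5, 1.0, -2.7]
finger_gap: 0.648
```

{"name": "apply_moves", "arguments": {"steps": [{"dr":[0,0,0],"offset":[0,0,0.001],"gripper":0.05},{"dr":[0,0,0],"offset":[0,0,0.001],"gripper":0.05},{"dr":[0,0,0],"offset":[0,0,0],"gripper":0.05},{"dr":[0,0,0],"offset":[0,0,0],"gripper":0.085},{"dr":[0,0,0],"offset":[0,0,0],"gripper":0.085},{"dr":[0,0,0],"offset":[0,0,0],"gripper":0.085},{"dr":[0,0,0],"offset":[0,0,0],"gripper":0.085},{"dr":[0,0,0],"offset":[0,0,0],"gripper":0.085},{"dr":[0,0,0],"offset":[0,0,0],"gripper":0.085},{"dr":[0,0,0],"offset":[0,0,0],"gripper":0.085}]}}

```text
clock: 29.45
position: [0.4705, -0.1383, 0.0572]
eef_rot: [-2.582, 1.788, -0.007]
force: [0.6, -0.4, -0.6]
finger_gap: 0.995
```

Run:
```python
from h import *
plan((*incart(.073),.0566),np.degrees(CP[2])-90,1)
p=shot('wrist','w15')
```

```text
t 29.45 pos [ 0.4705 -0.1383  0.0572] yaw -69.4 tilt 0.25 F [ 0.6 -0.4 -0.6] gap 0.995
{"dr": [-0.2, -0.2, 0.0] , "offset": [0.0, 0.002, 0.001] }
end [ 0.4686 -0.139   0.0562]
```

View pics/w15.png

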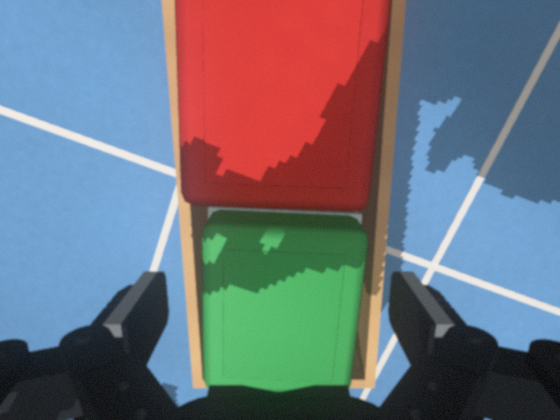

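Both stand in the carton. I'll retreat up and back toward +y to get a clear top view.

{"name": "apply_moves", "arguments": {"steps": [{"dr":[0,0,0],"offset":[0,0,-0.006],"gripper":0.085},{"dr":[0,0,0],"offset":[0,0,-0.012],"gripper":0.085},{"dr":[0,0,0],"offset":[0,0,-0.02],"gripper":0.085},{"dr":[0,0,0],"offset":[0,0,-0.025],"gripper":0.085},{"dr":[0,0,0],"offset":[0,0,-0.025],"gripper":0.085},{"dr":[0,0,0],"offset":[0,0,-0.02],"gripper":0.085},{"dr":[0,0,0],"offset":[0,0,-0.01],"gripper":0.085},{"dr":[0,0,0],"offset":[-0.02,0,-0.005],"gripper":0.085},{"dr":[0,0,0],"offset":[-0.03,0,0],"gripper":0.085},{"dr":[0,0,0],"offset":[-0.04,0,0],"gripper":0.085}]}}

```text
clock: 30.75
position: [0.4383, -0.0537, 0.1893]
eef_rot: [-2.577, 1.792, -0.013]
force: [-1.3, 0.2, 0.1]
finger_gap: 0.991
```

{"name": "apply_moves", "arguments": {"steps": [{"dr":[0,0,0],"offset":[-0.04,0,0],"gripper":0.085},{"dr":[0,0,0],"offset":[-0.04,0,0],"gripper":0.085},{"dr":[0,0,0],"offset":[-0.04,0,0],"gripper":0.085},{"dr":[0,0,0],"offset":[-0.03,0,0],"gripper":0.085},{"dr":[0,0,0],"offset":[-0.02,0,0],"gripper":0.085},{"dr":[0,0,0],"offset":[-0.01,0,0],"gripper":0.085},{"dr":[0,0,0],"offset":[0,0,0],"gripper":0.085},{"dr":[0,0,0],"offset":[0,0,0],"gripper":0.085},{"dr":[0,0,0],"offset":[0,0,0],"gripper":0.085},{"dr":[0,0,0],"offset":[0,0,0],"gripper":0.085}]}}

```text
clock: 32.0
position: [0.3717, 0.1197, 0.189]
eef_rot: [-2.578, 1.791, -0.011]
force: [-0.4, 0.5, 0.0]
finger_gap: 0.996
```

Run:
```python
from h import *
t=shot('top','t16'); sd=shot('side','s16')
c=[r for r in viewer.trace(t,'yellow_tin')[:2]]; print([(r['p'],r['rect']) for r in c])
s=env.observe(); print(s['clock'],s['position'])
a=cv2.imread('pics/s16.png')[60:230,300:440]; cv2.imwrite('pics/s16c.png',cv2.resize(a,None,fx=3.5,fy=3.5,interpolation=2))
po=[('carton',CP)]
overlay(t,po,'ov_t16',(330,190,490,310),5)
```

```text
[(0.7, [130.4, 221.8, 179.1, 257.6])]
32.15 [0.37163642 0.11991384 0.189075  ]
```

View pics/t16.png

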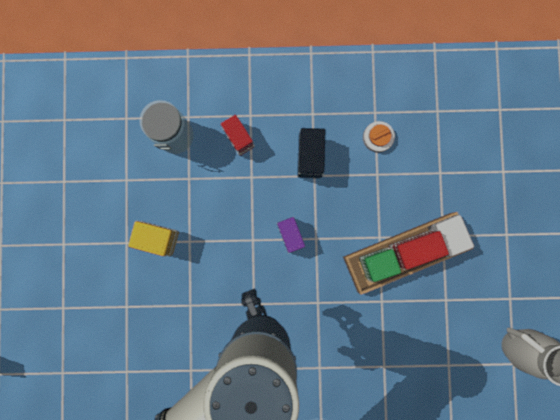

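View pics/ov_t16.png

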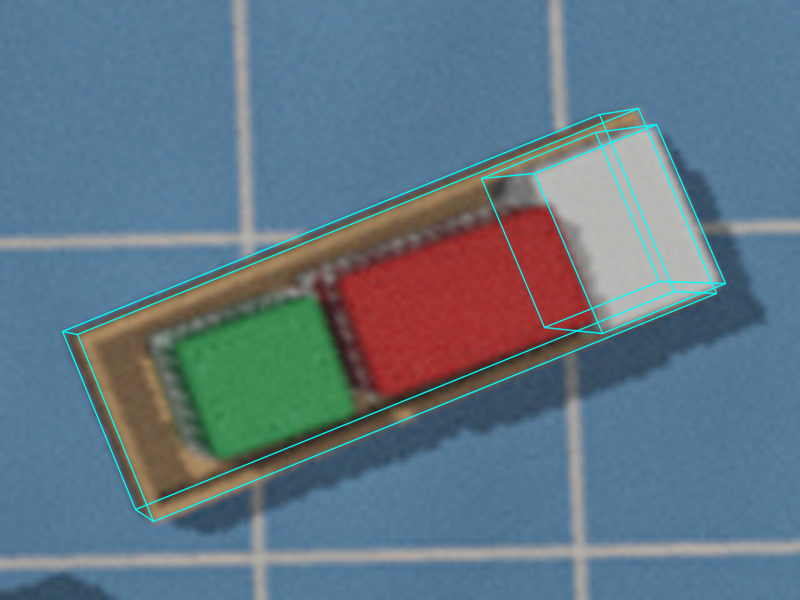

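View pics/s16c.png

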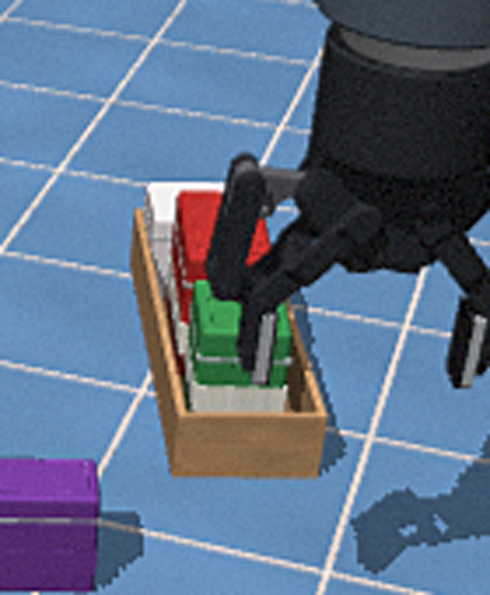

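```bash
python3 -c "
from bench import ticket
print(ticket.close_job())"
```

```text
the job is handed in; nothing more can be done
None
```

The long red tin and the short green tin are in the empty part of the carton, one after the other. Both stand upright and released, and I handed the job in at about 32 s of the 61 s allowed.

**Which red tin:** I took the larger of the two red tins. The smaller red, the purple and the black ones look unmoved in the last top picture.

**Placing:** red went in first, about 6 mm from the white tin. Green followed with a gap of roughly 8 mm to red, leaving room at the open end. I judged "on the floor" from tool height (about 5 mm, the floor thickness), not from force. The force reading was too noisy to show the touch, so each tin may have settled by a fraction of a millimetre on release.

**Last checks:**
- **Carton:** it still lies on its starting outline in the top picture.
- **Red and green tins:** both look level inside it, though the gripper hid part of green in the side picture.
- **Yellow tin:** it is within a pixel or so of where it started.
- **Gripper:** it is open and well clear of everything.

The wrist and fixed cameras disagreed by 1–2 mm on the carton's sideways position, well inside the 12 mm clearance on each side. No check failed.

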